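# Clamp a heat sink in a ratchet vice

### The arm

A 6-joint arm with a two-finger parallel gripper is mounted at the origin on the work surface. World frame = base frame: x ahead of the robot, y to its left, z up, the work surface at z = 0. Lengths are in m, angles in degrees, forces in N, time in s.
With the tool pointing down it reaches from about 0.425 to 1.125 m from the base axis. Payload 14.9 kg.
Tool frame: the origin (TCP) lies midway between the tips of the shut fingers; the grasp point (between the pads) lies 19 mm behind it; z points along the fingers, y is the direction in which the jaws open and shut (so a half turn about z gives the same grasp; the last joint's range is limited). The gripper opens to 91 mm and grips with 3 to 60 N. Pads are 32 mm wide; open, the fingers measure 118 mm over their backs; the gripper's body (76 mm by 178 mm) begins 60 mm behind the grasp point.
Start: joints at [-66.595, 21.709, 99.362, -0, 58.929, -1.908], TCP at [0.299, -0.633, 0.214] pointing down, gripper open.
Joint ranges: [-158.91, 158.91], [-42.39, 125.64], [0.06, 152.35], [-60.88, 240.88], [17.5, 164.5], [-176.32, 176.32]. Speed limits (degrees/s): [108.29, 108.29, 136.94, 180, 180, 180].

### API

Orientations are given as [roll, pitch, yaw] about the fixed x, y, z axes, in that order (R = Rz(yaw) Ry(pitch) Rx(roll)).
In Python, from plant import arm, eyes gives the robot as it stands. Calls block until the motion is done:
- arm.move_pose(position, orientation): joint-space move of the TCP to a pose.
- arm.move_linear(position, orientation=None, max_speed=0.15, stop_force=None): straight line of the TCP; orientation=None keeps the orientation; max_speed is the mean speed in m/s. With stop_force (N) it stops when the force on the tool has changed by that much, and returns True; else False.
- arm.goto_joints(angles): joint-space move.
- arm.set_gripper(opening, newtons=None): finger opening in m; newtons is the grip in N (None keeps the last); returns when the fingers have stopped.
- arm.wait(seconds).
- arm.ik(position, orientation): joint angles nearest the present ones, or None.
- arm.get_state(): the state.
- eyes.snapshot(name): name is "side" or "top"; returns the picture (420x560x3 uint8, red, green, blue); there is no depth.
- eyes.camera_params(name): a dict with "mtx" (3x3 intrinsics, pixels), "rvec" (rotation vector, rad) and "tvec" (3), from world to camera coordinates, as OpenCV has them. Camera axes: x right, y down, z forward; pixel columns grow to the right and rows downward; lengths in m; the calibration is good to about 2 mm. A picture is of the moment at which its call begins. camera_params takes no time and is no camera call.
A pose or a line that the arm cannot do raises arm.Unreachable and nothing moves.
- arm.sign_off(): hands the job in, once; it reports no verdict.
The state is a dict: "t": time; "qpos": joint angles; "qd": joint speeds; "joint_efforts": joint torques, N m; "position": TCP position; "tool_rot": TCP orientation; "ft_force": force on the tool from outside, world axes, zero at the start; "torque": the same for the moment, N m; "opening": finger opening in m.
Only numpy, scipy, OpenCV 4.12 (cv2) and the standard library are available. Lean on these libraries where they do the work, as an engineer would, in place of code of your own. Each camera call takes 0.05 s, during which the arm holds its last target.

### The job

Stand the finned heat sink upright on the bed of the bench vice, between the sprung jaw and the backstop, square to the jaws. Then close the jaw by swinging the ratchet lever back and forth by its knob, until the lever pushes back at the knob with about 10 N (firm, and not beyond 12 N, which would crush the fins), and lay the lever back at rest and let go. Do not push the jaw or the toothed wheel by hand, and leave the meter, the spool and the screwdriver where they are.

Things in the scene. Friction and masses are not known exactly. Their poses are not given: they have to be found in the camera images.
- heat_sink: Loose aluminium heat sink with level fins, in effect a block 44 (own x) by 50 (own y) by 60 (z) mm, 0.25 to 0.5 kg; origin at the centre of its underside. In the vice its own y (50 mm) must lie along the vice's y, either way round, so hold it across its 44 mm from above.
- vice: Fixed grey bench vice; origin on the bench top, x across the bed, y along it from lever end to backstop. Bed 74 mm wide, its top 30 mm above the bench. The backstop, a steel plate on a screw, 66 wide, top at 79 mm, has its face between y = 86 and 98 mm, set differently each time and not reported. Fixed jaw behind it to y = 145 mm, 85 mm high.
- bed_mid (a point): Point on the top of the vice bed, at vice x = 0, y = 45 mm, z = 30 mm, axes as the vice's: a good place for the middle of the heat sink's underside. Room there along y: from the jaw plate at 8 mm to the backstop at 86 mm or more.
- jaw: Moving jaw, 70 wide, 26 thick, top 82 mm above the bench; slides along vice +y. Origin at bench height under its block. A steel plate (66 wide, 33 to 79 mm above the bench) stands before it on springs, 4 N per mm, yielding up to 27 mm; the plate's unloaded face is 42 mm ahead (+y) of this origin. It pushes the heat sink along the bed to the backstop. Clamp force at the end must be 18 to 68 N.
- ratchet_wheel: Flat steel ratchet wheel on the axle, 96 mm across, 10 thick, 52 mm above the bench, 30 saw teeth. Turns anticlockwise from above; one notch (0.209 rad) moves the jaw 4.2 mm and, once clamping, adds about 17 N of clamp force. A spring pawl holds it: when the lever is let back the wheel settles back to the last notch passed (up to one notch).
- axle (a point): Top end of the lever's vertical axle, at vice x = 0, y = -130 mm, 84 mm above the bench; axes as the vice's. At lever angle q the arm points from here along vice (x, y) = (-sin(0.475 - q), -cos(0.475 - q)), out over the lever end of the vice.
- lever (a joint): Lever angle about the axle, rad: 0 at the rest stop, 0.95 at the far stop. It grows anticlockwise from above (knob toward vice +x): the tightening swing, after up to a notch of lost motion. The swing back clicks over the teeth and leaves the wheel. It stays where left. At the end it must be below 0.12.
- knob_mid (a point): Middle of the lever's upright black knob, 26 mm across, 76 to 128 mm above the bench, spinning freely, 110 mm from the axle; this point is 104 mm up. Idle swings take 1 to 2 N here; clamping adds 0.18 N per N of clamp force. Stop the tightening swing, at whatever angle, once it takes 9 to 11.5 N (8 to 10 above idle); from about 14 N the fins are crushed.
- meter: Bystander: grey hand meter lying flat, 85 by 150 by 36 mm, dial to 46 mm; origin under its middle.
- spool: Bystander: wire spool standing, 60 mm across, 50 mm tall; origin under its middle.
- screwdriver: Bystander: screwdriver lying on the bench; origin near its middle.
Not all that is in view belongs to the job. Leave any green or yellow look-alike of the heat_sink alone.

How it is judged:
By the outcome, as a careful person would: the job done as asked, in the order asked, and still so for the second after the job is handed in, with the robot touching nothing.
It also fails if it takes over 72 s, if anything falls off the work surface, if the arm or the gripper's body presses on something with over 40 N, if the wrist force passes 120 N, or if a joint passes its speed limit or range.

## Working session

There is one attempt and no reset: what is moved stays moved. The work goes in short steps, each a Python script; the robot and the scene stay as the last script left them, time stands still between calls to the robot, and variables do not carry over. Pictures are saved under pics/ and viewed, and the job is handed in when it is done.

```bash
ls; mkdir -p pics; python3 - <<'E'
from plant import arm, eyes
import cv2
for n in("side","top"):
    im=eyes.snapshot(n); cv2.imwrite(f"pics/{n}0.png",im[:,:,::-1]); p=eyes.camera_params(n); print(n,p)
    R=cv2.Rodrigues(p["rvec"])[0]; print((-R.T@p["tvec"].reshape(3)))
print(arm.get_state())
E
```

```text
pics
side {'mtx': array([[514.61571321,   0.        , 277.5736229 ],
       [  0.        , 514.61571321, 212.21251678],
       [  0.        ,   0.        ,   1.        ]]), 'rvec': array([ 0.42227726, -2.71923729,  1.21701712]), 'tvec': array([0.55975324, 0.18947542, 1.28524962])}
[0.27169868 0.96258296 1.00035247]
top {'mtx': array([[400.47793915,   0.        , 279.98438365],
       [  0.        , 400.47793915, 211.16218693],
       [  0.        ,   0.        ,   1.        ]]), 'rvec': array([ 2.19705058, -2.14158897,  0.06359806]), 'tvec': array([-0.01764031,  0.61658818,  1.06927936])}
[ 0.52887736 -0.02724331  1.11507716]
{'t': 0.1, 'qpos': array([-6.65938443e+01,  2.17348333e+01,  9.93899400e+01,  1.08296668e-03,
        5.89309601e+01, -1.90892863e+00]), 'qd': array([ 0.01340248, -0.05212371, -0.16696433,  0.16439866,  0.01458334,
       -0.16237234]), 'joint_efforts': array([-5.24847710e-03, -7.65039396e+01, -4.35297310e+01,  6.51087658e-02,
        3.97512037e-02, -1.26110382e-05]), 'position': array([ 0.29916969, -0.63247191,  0.2133822 ]), 'tool_rot': array([-1.79944328e+02, -2.78308185e-03,  2.53145236e+01]), 'ft_force': array([ 0.31031049, -0.47700929, -0.49536858]), 'torque': array([-0.01343615,  0.02657191, -0.01498757]), 'opening': 0.09112954835362573}
```

View pics/side0.png

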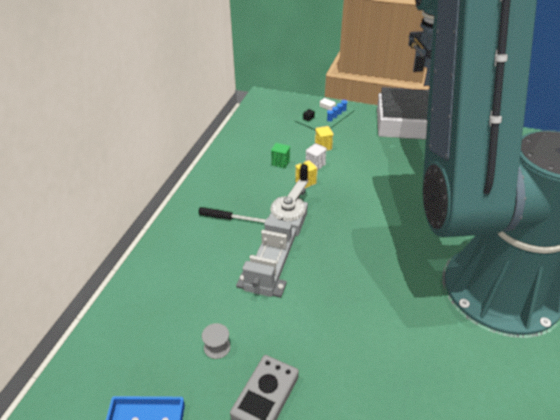

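View pics/top0.png

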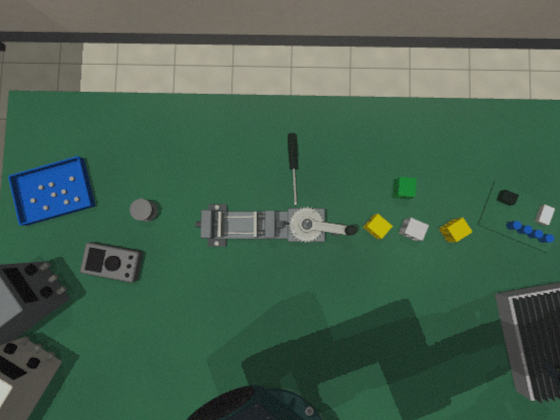

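The top view shows the vice lying along world y from about (200,222) to (355,230), with the lever end on the right. The white/silver heat sink is at about (414,229), between two yellow blocks and near a green one. I'll zoom in on both.

```bash
cat > h.py <<'E'
import numpy as np, cv2
from plant import arm, eyes
P={n:eyes.camera_params(n) for n in("side","top")}
def ray(n,uv):
    p=P[n];R=cv2.Rodrigues(p["rvec"])[0];c=-R.T@np.ravel(p["tvec"])
    d=R.T@np.linalg.inv(p["mtx"])@np.array([uv[0],uv[1],1.]);return c,d
def onz(n,uv,z):
    c,d=ray(n,uv);return c+d*(z-c[2])/d[2]
def proj(n,X):
    p=P[n];return cv2.projectPoints(np.array(X,float).reshape(-1,1,3),p["rvec"],p["tvec"],p["mtx"],None)[0].reshape(-1,2)
def snap(n,name):
    im=eyes.snapshot(n)[:,:,::-1].copy();cv2.imwrite(f"pics/{name}.png",im);return im
def crop(im,x0,y0,x1,y1,s,name):
    cv2.imwrite(f"pics/{name}.png",cv2.resize(im[y0:y1,x0:x1],None,fx=s,fy=s,interpolation=cv2.INTER_CUBIC))
E
python3 - <<'E'
from h import *
t=cv2.imread("pics/top0.png");s=cv2.imread("pics/side0.png")
crop(t,190,190,365,260,4.5,"tv0");crop(t,360,170,480,250,6,"th0")
crop(s,235,120,345,300,3.3,"sv0")
E
```

```text
(no output)
```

View pics/tv0.png

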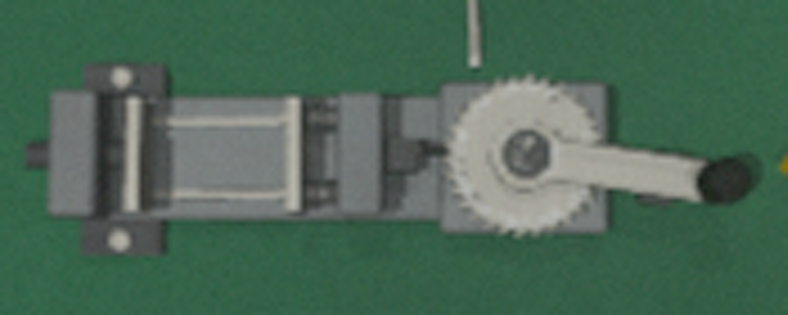

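View pics/th0.png

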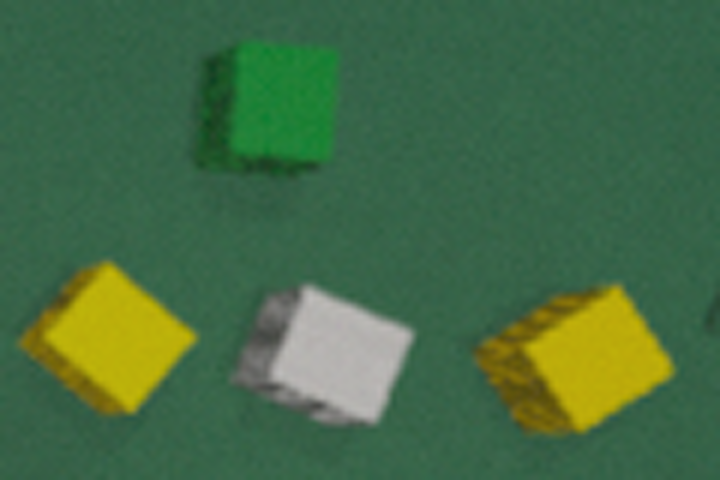

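View pics/sv0.png

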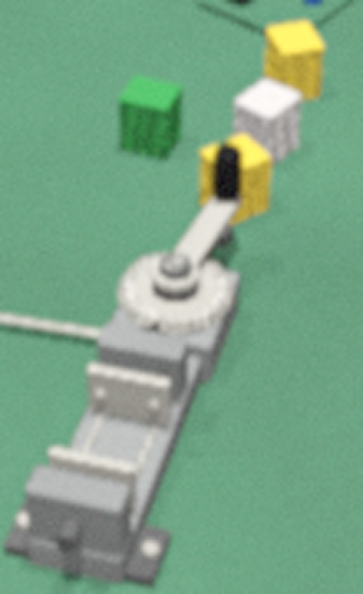

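```bash
python3 - <<'E'
from h import *
t=cv2.imread("pics/top0.png")
hsv=cv2.cvtColor(t,cv2.COLOR_BGR2HSV)
m=((hsv[...,1]<40)&(hsv[...,2]>150)).astype(np.uint8); 
m2=np.zeros_like(m); m2[205:245,398:432]=m[205:245,398:432]
c=max(cv2.findContours(m2,0,1)[0],key=cv2.contourArea)
b=cv2.boxPoints(cv2.minAreaRect(c)); print(cv2.contourArea(c),b)
W=np.array([onz("top",q,.06) for q in b]);print("sink",W,W.mean(0),[np.linalg.norm(W[i]-W[i-1]) for i in range(4)],
 [np.degrees(np.arctan2(*(W[i]-W[i-1])[[1,0]])) for i in range(4)])
tv=lambda x,y:(190+(x+.5)/4.5-.5,190+(y+.5)/4.5-.5)
pts={"fixjaw":([(50,92),(97,92),(97,215),(50,215)],.085),"jaw":([(340,94),(381,94),(381,211),(340,211)],.082),
"backplate":([(141,97),(141,211)],.079),"jawplate":([(288,97),(288,211)],.079),"axle":([(526,152)],.084),"wheel":([(526,155)],.057),"knobtop":([(725,180)],.128),
"base":([(445,84),(609,84),(609,234),(445,234)],.03)}
for k,(l,z) in pts.items():
    print(k,np.round([onz("top",tv(*q),z)[:2] for q in l],4).tolist())
E
```

```text
283.5 [[404.3402  232.48454]
 [411.0619  217.36082]
 [428.4124  225.07216]
 [421.69073 240.19588]]
sink [[ 0.5661067  -0.32936992  0.06      ]
 [ 0.60618944 -0.34682259  0.06      ]
 [ 0.58709873 -0.39189509  0.06      ]
 [ 0.5471653  -0.37436454  0.06      ]] [ 0.57664004 -0.36061303  0.06      ] [np.float64(0.0488189806770133), np.float64(0.043717518966687414), np.float64(0.04894880458456352), np.float64(0.043611915514532924)] [np.float64(67.17035160344518), np.float64(-23.529083270378347), np.float64(-112.955352963447), np.float64(156.2988036457171)]
fixjaw [[0.6098, 0.2023], [0.6105, 0.1751], [0.5398, 0.1723], [0.5391, 0.1993]]
jaw [[0.613, 0.0352], [0.6136, 0.0116], [0.5464, 0.0098], [0.5458, 0.0333]]
backplate [[0.6087, 0.1506], [0.5428, 0.1481]]
jawplate [[0.6108, 0.0654], [0.5451, 0.0633]]
axle [[0.5822, -0.0723]]
wheel [[0.5818, -0.0735]]
knobtop [[0.5674, -0.1791]]
base [[0.6249, -0.0249], [0.6273, -0.1238], [0.5371, -0.1254], [0.5345, -0.0272]]
```

```bash
cat >> h.py <<'E'
AX=np.array([.582,-.0728]);YAW=np.radians(1.8)
VY=np.array([-np.sin(YAW),np.cos(YAW)]);VX=np.array([np.cos(YAW),np.sin(YAW)])
ORG=AX+.130*VY
def vice(x,y): return ORG+x*VX+y*VY
def knob(q,r=.110): a=.475-q; return AX-r*(np.sin(a)*VX+np.cos(a)*VY)
def tang(q): a=.475-q; return np.cos(a)*VX-np.sin(a)*VY
E
python3 - <<'E'
from h import *
for q in(0,.2,.3,.4): print(q,knob(q),proj("side",[*knob(q),.104]),proj("top",[*knob(q),.128]))
print(proj("side",[*AX,.084]),vice(0,48))
print(proj("side",[.5766,-.3606,.06]))
d=[np.degrees(0)]
for p,y in(((.5766,-.3606,.15),66.9),((.5766,-.3606,.021),66.9),((*vice(0,.048),.17),91.8),((*knob(.3),.09),91.8),((*knob(0),.15),64.6),((*knob(.95),.09),119)):
    print(np.round(arm.ik(p,[180,0,y]),1))
E
```

```text
0 [ 0.53479026 -0.17215412] [[313.6912684  175.64568655]] [[347.70315785 242.84653193]]
0.2 [ 0.55546993 -0.17955278] [[307.35596235 172.81501694]] [[350.83797028 234.47130559]]
0.3 [ 0.56625997 -0.18166805] [[303.92070733 171.7053341 ]] [[351.7563254  230.09316391]]
0.4 [ 0.57720727 -0.18269554] [[300.34761613 170.81032306]] [[352.22953997 225.64706011]]
[[287.53831825 199.38746331]] [-0.92979983 48.03345075]
[[315.59137943 149.56198016]]
[-34.   24.3 103.3  -0.   52.4 -10.9]
[-34.   34.6 104.2  -0.   41.2 -10.9]
[  8.1  14.9 114.   -0.   51.1   6.3]
[-20.   22.5 114.3  -0.   43.2 -21.8]
[-20.2  14.5 117.2  -0.   48.3   5.2]
[-16.9  27.2 106.8   0.   46.  -45.9]
```

```bash
python3 - <<'E'
from h import *
o=[180,0,66.9]
arm.move_pose([.5766,-.3606,.13],o)
print(arm.get_state()["position"])
arm.move_linear([.5766,-.3606,.022],o,stop_force=15)
arm.set_gripper(.03,30)
s=arm.get_state();print(s["t"],s["position"],s["opening"],s["ft_force"])
arm.move_linear([.5766,-.3606,.22],o,max_speed=.25)
s=arm.get_state();print(s["t"],s["position"],s["opening"],s["ft_force"])
im=snap("side","side1");crop(im,235,60,375,200,4,"s1");crop(snap("top","top1"),360,170,480,250,6,"t1")
E
```

```text
[ 0.57625953 -0.3615774   0.13029221]
3.225 [ 0.57651286 -0.36051735  0.02198286] 0.04373619337199749 [-0.73265381  1.358622    1.52720345]
4.1667 [ 0.57573307 -0.36003901  0.21811847] 0.04361387681916914 [ 0.42272584 -0.08882801 -4.45120997]
```

View pics/s1.png

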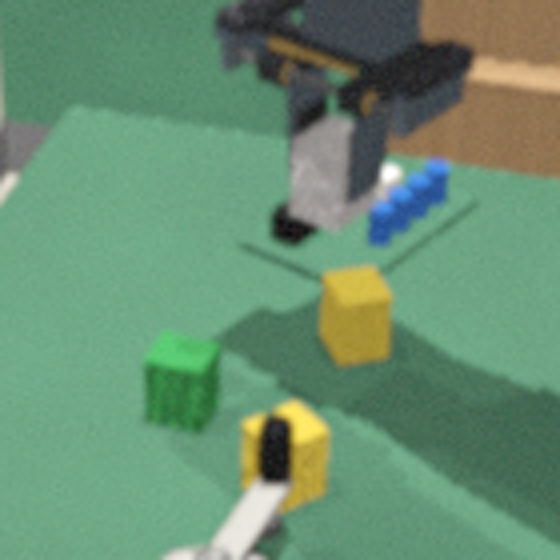

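The heat sink is held upright at 43.6 mm opening, at about (330,170) in the crop. Next I carry it over the vice and set it down.

```bash
python3 - <<'E'
from h import *
o=[180,0,91.8]; v=vice(0,.048)
arm.move_linear([*v,.22],o,max_speed=.3)
arm.move_linear([*v,.075],o,max_speed=.2)
crop(snap("top","top2"),190,190,365,260,4.5,"t2");crop(snap("side","side2"),225,180,345,300,5,"s2")
hit=arm.move_linear([*v,.047],o,max_speed=.03,stop_force=4)
s=arm.get_state();print(hit,s["t"],s["position"],s["opening"],s["ft_force"])
E
```

```text
True 7.675 [0.57626601 0.10508744 0.05146017] 0.04382940204267264 [ 1.10905558 -0.20810894 -0.43746801]
```

View pics/s2.png

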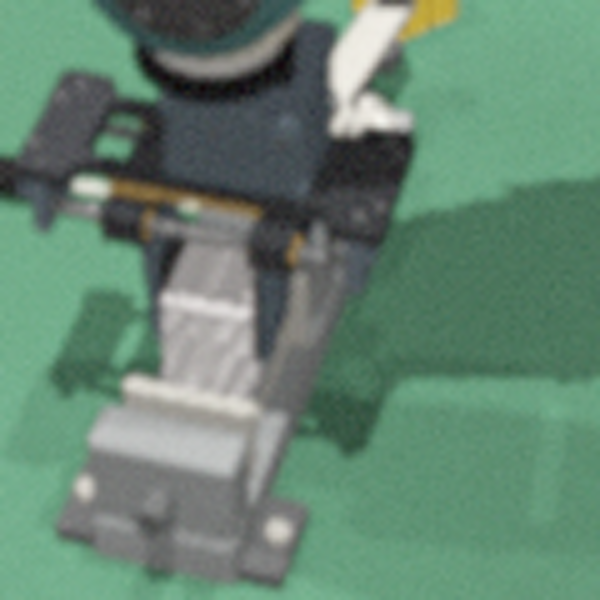

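View pics/t2.png

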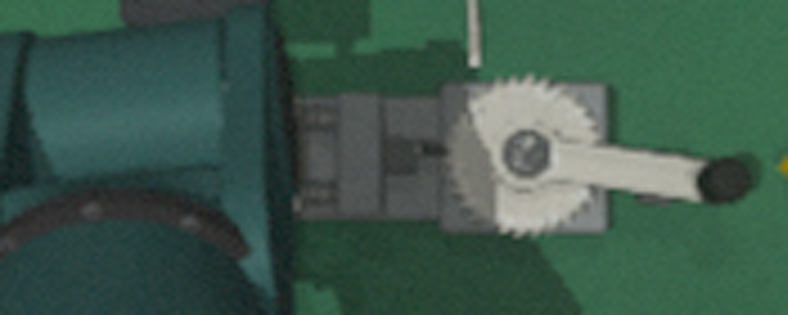

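The sink hangs square between the plates, and it touched down at TCP z = 0.0515 against an expected 0.052. I'll release, rise, and look.

```bash
python3 - <<'E'
from h import *
s=arm.get_state();p=s["position"]
arm.set_gripper(.062)
arm.move_linear([p[0],p[1],.2],[180,0,91.8],max_speed=.2)
q=.30;k=knob(q)
arm.move_pose([*k,.20],[180,0,91.8+np.degrees(q-.475)])
im=snap("top","top3");crop(im,190,190,365,260,4.5,"t3");crop(snap("side","side3"),225,180,345,300,5,"s3")
print(arm.get_state()["t"])
E
```

```text
10.2583
```

View pics/s3.png

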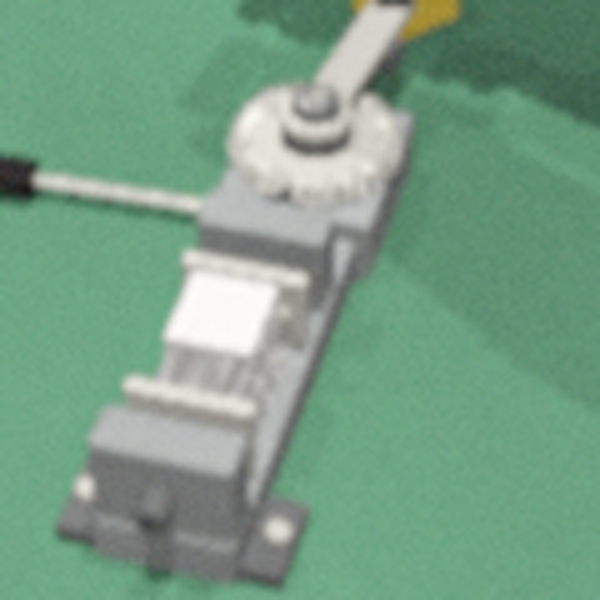

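View pics/t3.png

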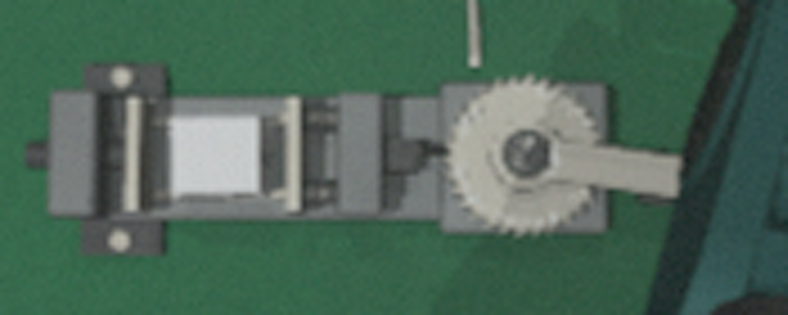

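The sink stands square between the plates, at top-crop x 172–260, y 115–194. Now for the knob.

```bash
cat >> h.py <<'E'
Z=.087
def ori(q): return [180,0,91.8+np.degrees(q-.475)]
def rep(q):
    s=arm.get_state();f=s["ft_force"][:2];t=tang(q);r=(knob(q)-AX)/.11
    p=s["position"][:2]-AX
    qa=.475-np.arctan2(-p@VX,-p@VY)
    print(f"t={s['t']:.2f} q={q:.2f} qa={qa:.3f} r={np.hypot(*p):.4f} ft={f@t:.2f} fr={f@r:.2f} op={s['opening']:.4f}")
    return f@t,f@r
E
python3 - <<'E'
from h import *
q=.30;k=knob(q)
rep(q)
print(arm.move_linear([*k,Z],ori(q),max_speed=.15,stop_force=10))
rep(q)
arm.set_gripper(.02,8); rep(q)
im=snap("side","side4");crop(im,260,120,345,205,6,"s4")
for q in(.2,.1,.02):
    arm.move_linear([*knob(q),Z],ori(q),max_speed=.1); rep(q)
E
```

```text
t=10.26 q=0.30 qa=0.301 r=0.1088 ft=0.20 fr=0.00 op=0.0620
False
t=11.16 q=0.30 qa=0.305 r=0.1100 ft=-0.21 fr=-0.06 op=0.0620
t=11.80 q=0.30 qa=0.302 r=0.1100 ft=0.67 fr=0.63 op=0.0264
t=12.11 q=0.20 qa=0.196 r=0.1100 ft=0.04 fr=0.51 op=0.0260
t=12.37 q=0.10 qa=0.098 r=0.1101 ft=-0.40 fr=2.22 op=0.0260
t=12.62 q=0.02 qa=0.020 r=0.1100 ft=-0.10 fr=2.39 op=0.0257
```

View pics/s4.png

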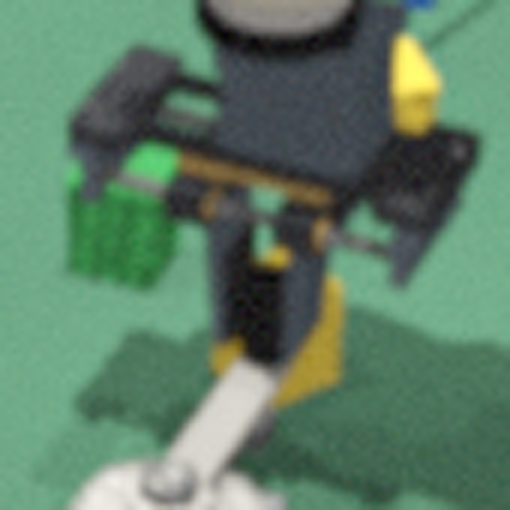

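```bash
cat >> h.py <<'E'
def swing(a,b,step=.15,lim=7.5,v=.08):
    n=max(1,int(np.ceil(abs(b-a)/step)))
    for q in np.linspace(a,b,n+1)[1:]:
        hit=arm.move_linear([*knob(q),Z],ori(q),max_speed=v,stop_force=8)
        f=rep(q)
        if hit: print("HIT"); return q
        if b>a and -f[0]>lim: print("LIM"); return q
    return b
E
python3 - <<'E'
from h import *
swing(.02,.92)
print("back");swing(.92,.02,v=.12)
crop(snap("top","top5"),190,190,365,260,4.5,"t5")
E
```

```text
t=12.82 q=0.17 qa=0.098 r=0.1100 ft=0.02 fr=2.77 op=0.0257
HIT
back
t=13.07 q=0.77 qa=0.121 r=0.1091 ft=-0.53 fr=1.01 op=0.0256
HIT
```

View pics/t5.png

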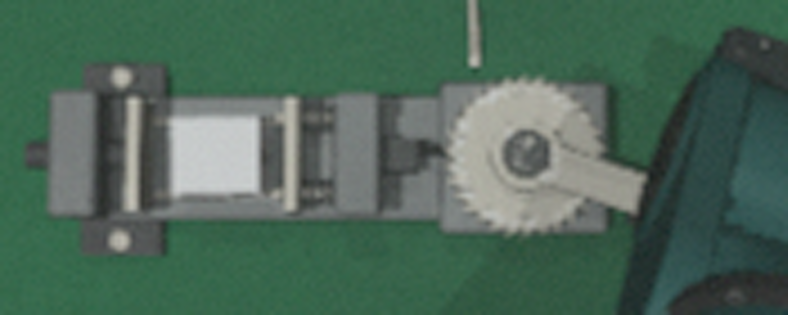

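The stop tripped early: the 8 N threshold caught a transient, since the static force is about 0.5 N. I'll use a higher threshold and rely on the static readings.

```bash
sed -i 's/stop_force=8)/stop_force=sf)/; s/lim=7.5,v=.08)/lim=7.5,v=.08,sf=25)/' h.py; python3 - <<'E'
from h import *
q=swing(.12,.92)
if q==.92:
    print("back");swing(.92,.02,v=.12)
E
```

```text
t=13.46 q=0.25 qa=0.250 r=0.1094 ft=-0.05 fr=-5.01 op=0.0256
t=13.79 q=0.39 qa=0.384 r=0.1094 ft=1.17 fr=-4.91 op=0.0256
t=14.12 q=0.52 qa=0.517 r=0.1094 ft=0.87 fr=-5.61 op=0.0259
t=14.46 q=0.65 qa=0.650 r=0.1094 ft=0.77 fr=-5.40 op=0.0257
t=14.79 q=0.79 qa=0.783 r=0.1094 ft=0.89 fr=-5.18 op=0.0257
t=15.12 q=0.92 qa=0.916 r=0.1094 ft=0.89 fr=-5.64 op=0.0256
back
t=15.43 q=0.77 qa=0.758 r=0.1094 ft=-0.80 fr=-6.89 op=0.0257
t=15.72 q=0.62 qa=0.607 r=0.1095 ft=-1.09 fr=-6.58 op=0.0259
t=16.02 q=0.47 qa=0.458 r=0.1097 ft=-1.04 fr=-6.81 op=0.0256
t=16.32 q=0.32 qa=0.309 r=0.1099 ft=-0.47 fr=-5.66 op=0.0259
t=16.62 q=0.17 qa=0.163 r=0.1101 ft=-1.38 fr=-4.80 op=0.0257
t=16.93 q=0.02 qa=0.020 r=0.1102 ft=-1.06 fr=-1.18 op=0.0257
```

```bash
python3 - <<'E'
import re
s=open("h.py").read().replace("        f=rep(q)\n","        arm.wait(w);f=rep(q)\n").replace("sf=25)","sf=25,w=.2)")
open("h.py","w").write(s)
E
python3 - <<'E'
from h import *
q=swing(.02,.92)
if q==.92:
    print("back");swing(.92,.02,v=.12,w=0.05)
    crop(snap("top","top6"),190,190,365,260,4.5,"t6")
E
```

```text
t=17.48 q=0.17 qa=0.169 r=0.1101 ft=-0.10 fr=-0.47 op=0.0259
t=18.04 q=0.32 qa=0.317 r=0.1100 ft=0.63 fr=-0.55 op=0.0256
t=18.60 q=0.47 qa=0.467 r=0.1099 ft=0.16 fr=-0.12 op=0.0256
t=19.16 q=0.62 qa=0.616 r=0.1099 ft=-0.48 fr=-0.43 op=0.0258
t=19.72 q=0.77 qa=0.767 r=0.1100 ft=0.44 fr=-0.45 op=0.0257
t=20.27 q=0.92 qa=0.917 r=0.1100 ft=0.38 fr=0.41 op=0.0255
back
t=20.62 q=0.77 qa=0.769 r=0.1100 ft=-1.30 fr=-1.04 op=0.0258
t=20.98 q=0.62 qa=0.624 r=0.1099 ft=-0.98 fr=-0.80 op=0.0257
t=21.32 q=0.47 qa=0.475 r=0.1100 ft=-0.33 fr=0.12 op=0.0257
t=21.68 q=0.32 qa=0.326 r=0.1100 ft=-0.70 fr=0.71 op=0.0259
t=22.02 q=0.17 qa=0.175 r=0.1100 ft=0.09 fr=1.65 op=0.0254
t=22.38 q=0.02 qa=0.024 r=0.1100 ft=-0.36 fr=3.00 op=0.0256
```

View pics/t6.png

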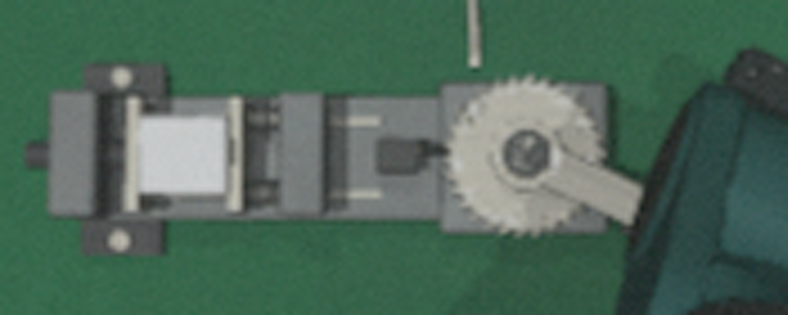

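The jaw has advanced about 34 mm. The sink is pushed against the backstop (left edge at crop x≈138) and is still square. Next comes the careful swing, with averaged forces.

```bash
cat >> h.py <<'E'
def meas(q,n=5):
    F=[]
    for _ in range(n):
        arm.wait(.03);F.append(arm.get_state()["ft_force"][:2])
    f=np.mean(F,0);s=arm.get_state()
    a=-(f@tang(q));print(f"t={s['t']:.2f} q={q:.3f} push={a:.2f} fr={f@((knob(q)-AX)/.11):.2f} mag={np.hypot(*f):.2f}");return a
def fine(a,qs,lim=8.8,v=.06,sf=16):
    for q in qs:
        if arm.move_linear([*knob(q),Z],ori(q),max_speed=v,stop_force=sf): print("HIT")
        arm.wait(.1);m=meas(q)
        if m>lim: break
    return q,m
E
python3 - <<'E'
from h import *
print(fine(.02,[.15,.25,.35,.42,.48,.54,.60],lim=7.5))
E
```

```text
t=23.08 q=0.150 push=-0.01 fr=0.16 mag=0.16
t=23.68 q=0.250 push=-0.81 fr=-1.22 mag=1.46
t=24.28 q=0.350 push=2.61 fr=-1.53 mag=3.03
t=24.82 q=0.420 push=3.87 fr=-2.39 mag=4.55
t=25.35 q=0.480 push=3.98 fr=-2.21 mag=4.55
t=25.88 q=0.540 push=4.93 fr=-2.38 mag=5.48
t=26.40 q=0.600 push=5.59 fr=-2.58 mag=6.15
(0.6, np.float64(5.587823975892672))
```

```bash
python3 - <<'E'
from h import *
print(fine(.6,[.66,.72,.78,.82],lim=8.6,v=.04))
E
```

```text
t=26.98 q=0.660 push=7.69 fr=-1.68 mag=7.88
t=27.57 q=0.720 push=7.21 fr=-2.17 mag=7.53
t=28.15 q=0.780 push=8.26 fr=-1.80 mag=8.45
t=28.68 q=0.820 push=8.61 fr=-1.21 mag=8.70
(0.82, np.float64(8.61156272637441))
```

```bash
python3 - <<'E'
from h import *
arm.move_linear([*knob(.85),Z],ori(.85),max_speed=.03,stop_force=16);arm.wait(.2)
m=[meas(.85,8) for _ in range(4)];print(np.mean(m))
ims=[eyes.snapshot("top")[:,:,::-1] for _ in range(4)]
im=np.mean(ims,0).astype(np.uint8);cv2.imwrite("pics/top7.png",im);crop(im,190,190,365,260,4.5,"t7")
a=cv2.imread("pics/top0.png")
# profile along columns in central band
for n,i in(("0",a),("6",cv2.imread("pics/top6.png")),("7",im)): print(n,i[214:218,215:280].mean((0,2)).astype(int).tolist()); print(n,i[232:235,215:280].mean((0,2)).astype(int).tolist())
E
```

```text
t=29.40 q=0.850 push=9.58 fr=-1.34 mag=9.68
t=29.67 q=0.850 push=9.80 fr=-1.52 mag=9.92
t=29.93 q=0.850 push=9.67 fr=-1.57 mag=9.79
t=30.20 q=0.850 push=9.47 fr=-1.56 mag=9.60
9.629991464698762
0 [69, 79, 80, 134, 170, 146, 92, 59, 62, 79, 88, 89, 106, 127, 137, 135, 137, 137, 139, 141, 141, 141, 140, 140, 139, 139, 139, 138, 141, 141, 141, 142, 141, 141, 142, 143, 139, 139, 146, 163, 169, 129, 54, 67, 83, 78, 80, 81, 90, 89, 100, 119, 119, 119, 119, 119, 118, 118, 115, 86, 65, 77, 78, 79, 101]
0 [71, 77, 120, 163, 175, 133, 61, 59, 64, 79, 91, 91, 94, 126, 142, 138, 139, 140, 138, 136, 132, 132, 132, 131, 132, 136, 139, 136, 135, 139, 140, 141, 141, 140, 141, 142, 139, 135, 149, 166, 174, 133, 63, 76, 82, 79, 97, 93, 79, 80, 100, 118, 118, 117, 116, 115, 114, 113, 110, 85, 62, 74, 77, 76, 87]
6 [74, 82, 82, 142, 177, 164, 145, 138, 138, 143, 146, 146, 146, 157, 163, 160, 160, 159, 162, 166, 166, 165, 163, 163, 157, 133, 152, 177, 137, 62, 72, 79, 90, 89, 79, 101, 97, 105, 125, 124, 125, 124, 124, 125, 124, 123, 96, 59, 78, 92, 95, 94, 123, 145, 144, 144, 144, 143, 143, 130, 118, 122
[... 263 characters left out ...]
 124, 146, 149, 148, 148, 149, 149, 138, 123, 122, 120, 120, 120]
7 [74, 84, 84, 144, 182, 176, 154, 141, 139, 144, 148, 149, 149, 159, 165, 163, 162, 162, 166, 170, 170, 171, 171, 170, 146, 130, 164, 165, 113, 64, 69, 101, 124, 126, 126, 126, 126, 126, 127, 125, 101, 61, 75, 92, 95, 95, 115, 139, 146, 145, 147, 146, 146, 146, 146, 145, 145, 146, 146, 132, 119, 122, 123, 123, 123]
7 [74, 80, 129, 173, 187, 157, 111, 110, 112, 116, 124, 131, 136, 147, 148, 144, 144, 143, 141, 141, 141, 140, 139, 139, 121, 143, 179, 156, 97, 64, 72, 105, 125, 124, 124, 123, 122, 122, 122, 119, 93, 55, 74, 93, 97, 98, 105, 135, 154, 152, 150, 149, 148, 150, 151, 151, 151, 151, 151, 140, 125, 122, 122, 122, 122]
```

View pics/t7.png

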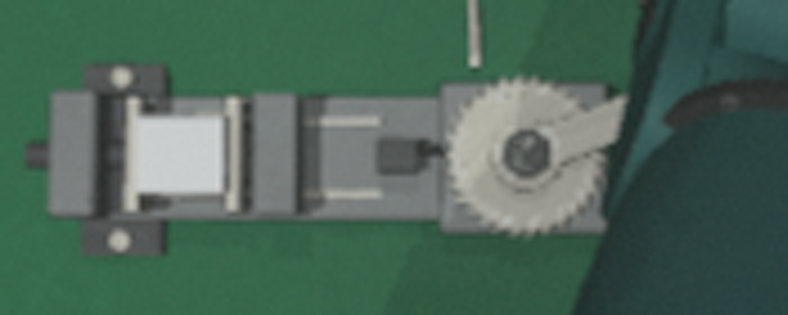

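At q = 0.85 the static push at the knob is about 9.6 N. The picture shows the springs compressed by roughly 12–14 mm, which agrees. I stop tightening here, swing the lever back to rest, let go and check.

```bash
python3 - <<'E'
from h import *
swing(.85,.02,v=.1,w=0.05)
arm.wait(.2);rep(.02)
arm.set_gripper(.05)
arm.move_linear([*knob(.02),.20],ori(.02),max_speed=.15)
s=arm.get_state();print(s["t"],s["ft_force"])
arm.move_pose([.45,-.40,.30],[180,0,60])
im=snap("top","top8");crop(im,190,190,365,260,4.5,"t8");i2=snap("side","side8");crop(i2,225,140,345,300,3.7,"s8")
E
```

```text
t=30.75 q=0.71 qa=0.700 r=0.1100 ft=-8.66 fr=-0.96 op=0.0258
t=31.10 q=0.57 qa=0.574 r=0.1100 ft=-0.08 fr=-1.78 op=0.0256
t=31.45 q=0.43 qa=0.439 r=0.1100 ft=-1.29 fr=-1.52 op=0.0258
t=31.80 q=0.30 qa=0.302 r=0.1100 ft=-0.46 fr=0.29 op=0.0259
t=32.15 q=0.16 qa=0.165 r=0.1100 ft=-1.24 fr=0.73 op=0.0258
t=32.50 q=0.02 qa=0.025 r=0.1100 ft=0.10 fr=2.48 op=0.0256
t=32.70 q=0.02 qa=0.026 r=0.1100 ft=0.50 fr=2.62 op=0.0255
34.1583 [-0.39705765  0.22918732 -0.07535765]
```

View pics/t8.png

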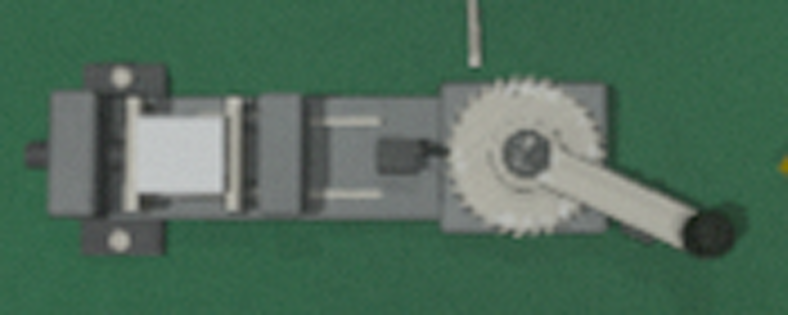

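View pics/s8.png

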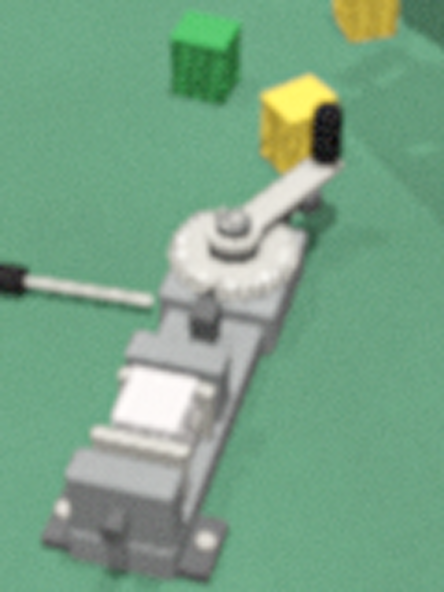

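View pics/top8.png

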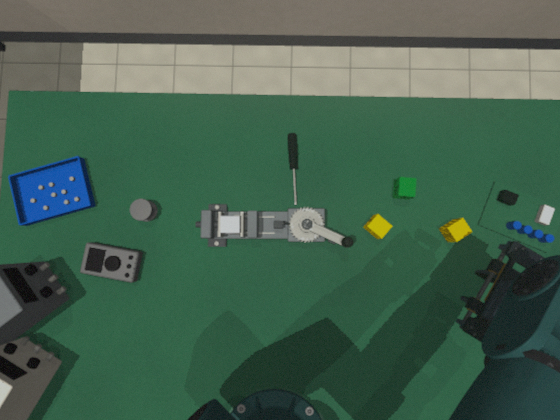

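```bash
python3 - <<'E'
from h import *
arm.wait(.3);print(arm.get_state()["t"]);print(arm.sign_off())
E
```

```text
35.5833
the job is handed in; nothing more can be done
None
```

The heat sink is clamped upright in the vice and the job is handed in at about 36 s; no verdict was reported. I stood it on the bed, ratcheted the jaw closed by the knob, and stopped the tightening swing at lever angle 0.85. I then laid the lever back at rest and let go.

**Last checks:**
- **Heat sink:** the last pictures show it square between the plates and against the backstop.
- **Lever:** the arm reading put it at about 0.025 just before I let go, and the last top picture shows the knob near 0.03; both are under the 0.12 limit.
- **Bystanders:** in that picture, the meter, spool, screwdriver and the green and yellow blocks are where they were.
- **Knob force:** averaged with the lever held still, it was 9.6 N when I stopped.
- **Clamp force:** the springs look squeezed by about 11.5 mm after settling, which is about 46 N, inside 18 to 68 N.

**What disagreed:**
- **Peak force:** just before the lever was let back, the picture suggested 14 to 15 mm of spring squeeze, good to about 1 mm. That is about 57 to 59 N of clamp force, or 10 to 10.6 N at the knob before the idle swing force is added. It is more than the 9.6 N I measured. Readings taken at a standstill may also leave out 1 to 2 N of idle force, so the true push could have been about 11 N, or by the picture alone close to 12 N.
- **False stop:** an 8 N force stop tripped on a motion transient in the first swing, and my script then moved the lever a few millimetres towards a wrong point before stopping. I saw no harm from it.

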